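# Drain and brush out a filling cylinder

### The job

Clean the open filling cylinder, the one without lid and clamp: first turn its drain cock fully open, gently up to its stop. Then take the brush and brush the bore: down until the bristles press lightly on the piston inside so that they give a little, up until the bristle end is near the mouth or out of it, and down onto the piston once more. Put the brush back standing in its cup, bristles down, leaving the cock open and the neighbouring unit and the other things alone.

Things in the scene. Friction and masses are not known exactly. Their poses are not given: they have to be found in the camera images.
- unit: The filling unit to clean, fixed: a dark base plate 235 x 94 x 12 mm, origin at its underside centre, z up. On it stand the open blue cylinder (axis at x = +45 mm) and a drain ball valve (stem axis at x = -55 mm), outlet to the unit's -x. It has NO lid or clamp frame, unlike its neighbour. It also carries the piston inside the cylinder.
- tube: The open blue cylinder, fixed, outer diameter 74 mm (84 at the foot), bore 64 mm, 132 mm tall; origin at its underside centre, 12 mm above the table, z up the axis; mouth up. A flat grey piston fills the bore at an unknown height: its top is 36 to 86 mm above the table; find it by touch. It holds its height when pressed.
- tube_rim (a point): Centre of the cylinder's mouth, 144 mm above the table.
- cock (a joint): Drain cock lever of the open unit, rad about the vertical: 0 = closed, pointing to the unit's +y; about 1.57 = fully open, at its stop, in line with the outlet, pointing to the unit's -x (away from the cylinder). Opening turns it anticlockwise seen from above. Stiff, some 0.35 N m; stays where left. Starts closed or a little ajar.
- cock_hinge (a point): On the lever's turning axis, at the lever's mid-height, 89 mm above the table.
- cock_tip (a point): End of the lever, 105 mm from its axis, at mid-height. The black grip sleeve covers the outer 68 mm, 18 mm wide and 14 mm tall (82 to 96 mm above the table); between sleeve and hub it is a flat bar 14 mm wide. Below the outer lever there is free space down to the base plate or table.
- brush: Bottle brush, loose, 185 mm long, about 110 g, upright in its cup. Origin at the centre of the bristle end (unloaded), z up along the handle. Bristle head: pale ribbed cylinder 49 mm across, 0 to 50 mm; steel rod 8 mm; white handle 24 mm across, 125 to 185 mm. The bristle head gives endways like a spring, 500 N/m, up to 12 mm.
- brush_grip (a point): On the brush handle, 152 mm above the bristle end: the place to grip.
- cup: Steel drip cup fixed to the table, in which the brush stands: outer diameter 80 mm, inner 72 mm, 80 mm tall, on a foot disc 110 mm across; origin at its underside centre, z up.
- cup_in (a point): Centre of the cup's inner floor, 6 mm above the table.
- unit2: The neighbouring filling unit, fixed, same build, but closed: lid and black clamp frame with screw over its cylinder, 235 mm tall, 108 mm wide. Origin as for the unit. To be left alone.
- cock2_tip (a point): End of the neighbour's cock lever. To be left alone.
- tape: Bystander: roll of tape lying flat, 90 mm across, 24 mm high, with a 72 mm hole. Origin underside centre or on its axis. To be left alone.
- solvent_jar: Bystander: closed jar, 56 mm across, 85 mm high, standing. Origin underside centre or on its axis. To be left alone.
- spare_lid: Bystander: spare aluminium lid lying flat, a disc 78 mm across, 14 mm high. Origin underside centre or on its axis. To be left alone.
- screwdriver: Bystander: screwdriver lying flat. Origin underside centre or on its axis. To be left alone.
- spanner: Bystander: spanner lying flat. Origin underside centre or on its axis. To be left alone.
Mind the look-alikes: they are no part of the job. Of the things shaped like the brush, the white one is meant. Of the things that look like the cup, the smaller one is meant.

How it is judged:
By the outcome, as a careful person would: the job done as asked, in the order asked, and still so for the second after the job is handed in, with the robot touching nothing.
It also fails if it takes over 72 s, if anything falls off the work surface, if the arm or the gripper's body presses on something with over 40 N, if the wrist force passes 120 N, or if a joint passes its speed limit or range.

### The arm

A 7-joint arm with a two-finger parallel gripper is mounted at the origin on the work surface. World frame = base frame: x ahead of the robot, y to its left, z up, the work surface at z = 0. Lengths are in m, angles in rad, forces in N, time in s.
With the tool pointing down it reaches from about 0.425 to 0.925 m from the base axis. Payload 6.8 kg.
Tool frame: the origin (TCP) lies between the finger pads; the fingertips stand 22 mm ahead of it and the grasp point (between the pads) lies 3 mm ahead of it; z points along the fingers, y is the direction in which the jaws open and shut (so a half turn about z gives the same grasp; the last joint's range is limited). The gripper opens to 85 mm and grips with 20 to 120 N. Pads are 22 mm wide; open, the fingers measure 114 mm over their backs; the gripper's body (76 mm by 85 mm) begins 54 mm behind the grasp point. The pads swing forward as they close: fully open they stand 13 mm farther back than shut.
Start: joints at [1.152, 0.477, 0.022, 1.555, -0.011, 1.109, -0.083], TCP at [0.206, -0.643, 0.253] pointing down, gripper open.
Joint ranges: [-2.96, 2.96], [-0.34, 2.1], [-1.41, 1.46], [0.24, 2.44], [-1.37, 4.51], [0.17, 1.92], [-2.96, 2.96]. Speed limits (rad/s): [2.39, 2.39, 3.14, 3.14, 3.14, 3.14, 3.14].

### API

Orientations are given as a unit quaternion [w, x, y, z].
In Python, from station import bot gives the robot as it stands. The module is installed in compiled form; this text tells all that it offers.
- The arm moves only by the tool drive_tool, never from a script. Its argument "series" is one flat list of numbers, 7 for each row, row after row: the opening, from -1 (shut) to 1 (fully open), then the shift along the tool's x, y, z in mm, then the turn, a rotation vector about the tool's x, y, z in rad. In form: [jaw, x, y, z, wx, wy, wz, jaw, x, y, z, wx, wy, wz, ...]. A call has 1 to 12 rows; each row shifts and turns the commanded pose from where the row before left it, along the tool's axes as they then stand; what a row does not reach is not made up. A row lasts 1/8 s, in which the tool goes at most 62.5 mm and 10.7 degrees, less where a joint would pass 70% of its speed; a pose out of reach is approached as far as the arm can. A call with a gripper value outside its range is refused whole. The fingers move at their own pace and stop on an object; "force" is the grip in N (left out, the last holds). Time passes only in rows, so rows that do not move let the fingers close. It gives the time, the measured TCP pose, the force and the opening at its end, in the units of the state.
- bot.get_obs(): the state, without advancing time (a new reading comes with each control period).
- bot.read_camera(name): name is "side" or "top" or "wrist"; returns a dict with "pixels" (420x560x3 uint8, blue, green, red), "camera_matrix" (3x3 intrinsics, pixels), "rvec" (rotation vector, rad) and "tvec" (3), from world to camera coordinates, as OpenCV has them. Camera axes: x right, y down, z forward; pixel columns grow to the right and rows downward; lengths in m; the calibration is good to about 2 mm. A picture is of the moment at which its call begins. There is no depth.
- bot.hand_in(): hands the job in, once; it reports no verdict.
The state is a dict: "t": time; "q": joint angles; "joint_vel": joint speeds; "joint_torque": joint torques, N m; "eef_pos": TCP position; "tool_rot": TCP orientation; "contact_force": force on the tool from outside, world axes, zero at the start; "torque": the same for the moment, N m; "gripper_width": opening from 0.0 (shut) to 1.0 (fully open).
Only numpy, scipy, OpenCV 4.12 (cv2) and the standard library are available. Lean on these libraries where they do the work, as an engineer would, in place of code of your own. Each camera call takes 0.05 s, during which the arm holds its last target. There are 200 camera calls.

## Working session

There is one attempt and no reset: what is moved stays moved. The work goes in short steps, Python scripts to look and compute and a tool call to move; the robot and the scene stay as the last step left them, time stands still between calls to the robot, and variables do not carry over. Pictures are saved under pics/ and viewed, about 8 in all and at most 12, crops included, and the job is handed in when it is done.

Besides the shell and the picture viewer there is one more tool, called after "Request:" as name(argument=value, ...) on one line, values as JSON. drive_tool: Moves the arm, as the interface text tells. Its arguments: {"type":"object","properties":{"series":{"type":"array"},"force":{"type":"number"}},"required":["series"]}

```bash
mkdir -p pics; cat > h.py <<'E'
import numpy as np, cv2
from station import bot
def cam(n):
    c=bot.read_camera(n); R=cv2.Rodrigues(np.array(c["rvec"],float))[0]; t=np.array(c["tvec"],float).ravel()
    return c["pixels"],np.array(c["camera_matrix"],float),R,t
def ray(c,u,v):
    _,K,R,t=c; d=R.T@np.linalg.solve(K,[u,v,1.]); return -R.T@t, d/np.linalg.norm(d)
def plane(c,u,v,z):
    o,d=ray(c,u,v); return o+d*(z-o[2])/d[2]
def proj(c,P):
    _,K,R,t=c; p=K@(R@np.array(P,float)+t); return p[:2]/p[2]
def cross(a,b):
    (o1,d1),(o2,d2)=a,b; s=np.linalg.lstsq(np.c_[d1,-d2],o2-o1,rcond=None)[0]
    p,q=o1+d1*s[0],o2+d2*s[1]; return (p+q)/2,np.linalg.norm(p-q)
E
python3 - <<'E'
from h import *
s=bot.get_obs(); print({k:np.round(v,3) for k,v in s.items()})
for n in("side","top","wrist"):
    c=cam(n); cv2.imwrite(f"pics/{n}0.png",c[0]); print(n,-c[2].T@c[3], c[1][0,0])
E
```

```text
{'t': np.float64(0.0), 'q': array([ 1.152,  0.478,  0.022,  1.556, -0.011,  1.109, -0.083]), 'joint_vel': array([ 0.001,  0.   ,  0.001, -0.   ,  0.002,  0.   , -0.001]), 'joint_torque': array([ 0.0000e+00, -5.9645e+01,  1.6070e+00, -2.8120e+01,  1.2000e-02,
        9.0000e-03, -0.0000e+00]), 'eef_pos': array([ 0.206, -0.642,  0.252]), 'tool_rot': array([-0.001,  0.988,  0.155, -0.   ]), 'contact_force': array([ 0.276,  0.691, -0.047]), 'torque': array([ 0.028, -0.049, -0.028]), 'gripper_width': np.float64(0.998)}
side [0.01391486 0.77118697 0.99696823] 440.9444429060179
top [0.37229003 0.0136955  1.41532792] 413.86426927872105
wrist [ 0.27049843 -0.62103339  0.37140931] 345.57467878627523
```

View pics/top0.png

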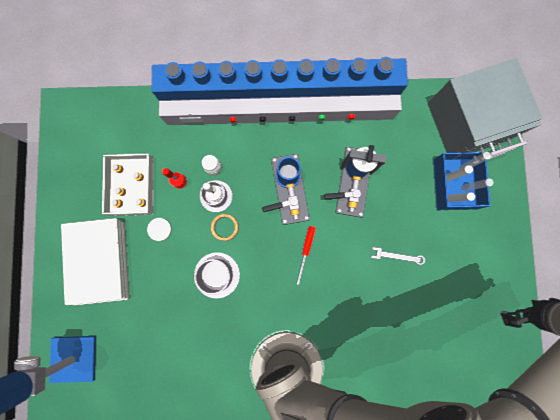

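View pics/side0.png

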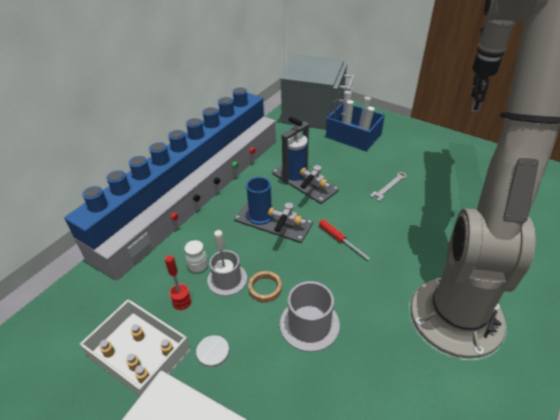

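The top view shows the open unit with its cylinder at about (288,170) and a black lever at about (272,208) pointing left. The closed unit with its clamp is at (355,180). There are two brushes: white at (214,190) and red at (175,178). There are two cups: small at (215,195) and large at (216,275). The white brush, the small cup and the unit without a clamp fit the description. I'll confirm this in one enlarged crop.

```bash
python3 - <<'E'
from h import *
a=cv2.imread("pics/top0.png")[140:240,150:350]; b=cv2.imread("pics/side0.png")[165:310,150:350]
a=cv2.resize(a,None,fx=4,fy=4,interpolation=cv2.INTER_CUBIC)[:, :]; b=cv2.resize(b,None,fx=4,fy=4,interpolation=cv2.INTER_CUBIC)
cv2.imwrite("pics/cr.png",cv2.resize(np.vstack([a,b]),None,fx=.61,fy=.61,interpolation=cv2.INTER_AREA))
E
```

```text
(no output)
```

View pics/cr.png

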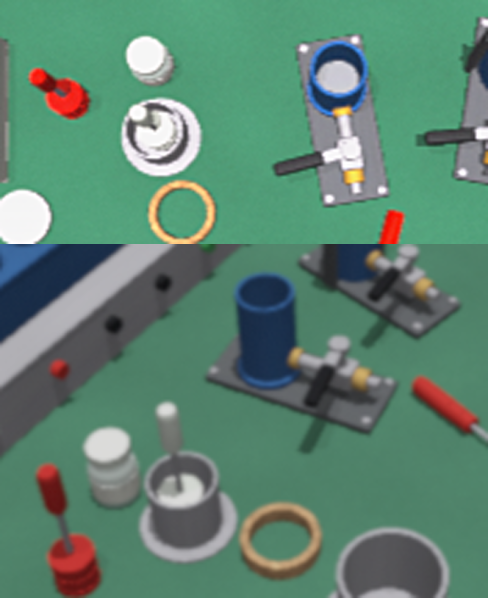

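The crop confirms it: the white brush with its handle end at top pixel (207,187), standing in the small steel cup at (215,195), and the open blue cylinder at (288,170). The cock lever on the same plate is black, with its tip near (263,209). Next I'll measure these.

```bash
python3 - <<'E'
from h import *
T=cam("top");S=cam("side")
def comps(c,m,box,mn=20):
    x0,y0,x1,y1=box; mm=np.zeros_like(m);mm[y0:y1,x0:x1]=m[y0:y1,x0:x1]
    n,l,st,ce=cv2.connectedComponentsWithStats(mm.astype(np.uint8))
    return [(l==i) for i in range(1,n) if st[i,4]>=mn]
def big(L): return max(L,key=lambda a:a.sum())
def blue(p): h=cv2.cvtColor(p,cv2.COLOR_BGR2HSV).astype(int); return (h[...,0]>100)&(h[...,0]<125)&(h[...,1]>120)
def black(p): return p.max(2)<55
def white(p): return (p.min(2)>185)
def xy(m): v,u=np.nonzero(m); return np.c_[u,v].astype(float)
# screws on plate
h=lambda crop: (crop[0]/2.44+150, crop[1]/2.44+140)
P=[plane(T,*h(q),.013) for q in((305,48),(354,41),(329,199),(381,191))]
c=sum(P)/4; ux=(P[0]+P[1]-P[2]-P[3])[:2]; print("plate",c.round(4),"dir",np.degrees(np.arctan2(ux[1],ux[0])),"len",np.linalg.norm(ux)/2)
ux/=np.linalg.norm(ux)
print("pred tube",c[:2]+.045*ux,"valve",c[:2]-.055*ux)
# mouth: hull of blue in top
b=big(comps(T,blue(T[0]),(265,145,315,195))); 
pts=xy(b); hull=cv2.convexHull(pts.astype(np.float32))[:,0]
W=np.array([plane(T,u,v,.144)[:2] for u,v in hull]); (cc,r)=cv2.minEnclosingCircle(W.astype(np.float32)); print("mouth top-hull z.144",cc,r,hull[:,0].min(),hull[:,0].max(),hull[:,1].min(),hull[:,1].max())
b=big(comps(S,blue(S[0]),(235,170,285,235))); p=xy(b); print("side blue box",p.min(0),p.max(0))
W=np.array([plane(S,u,v,.144)[:2] for u,v in p if v<p[:,1].min()+8]); print("side mouth top pts",W.min(0),W.max(0))
# lever
for n,C,box in(("top",T,(255,195,290,225)),("side",S,(265,210,300,240))):
    for m in comps(C,black(C[0]),box,8):
        p=xy(m); mu=p.mean(0); w,V=np.linalg.eigh(np.cov(p.T)); d=V[:,1]; s=(p-mu)@d
        print(n,"blk",len(p),mu.round(1),"ends",(mu+d*s.min()).round(1),(mu+d*s.max()).round(1))
        if n=="top":print([plane(T,*(mu+d*k),.089).round(4) for k in(s.min(),s.max())])
        if n=="top": mt=mu
        else: print("sleeve mid",cross(ray(T,*mt),ray(S,*mu)))
# cup outer rim, brush top
print("handle top",cross(ray(T,206.8,187.3),ray(S,218.9,231.8)))
print("brush head mid guess top",plane(T,150+157/2.44,140+133/2.44,.06))
print("foot disc", plane(T,150+161.5/2.44,140+136.5/2.44,.003), "cup rim", plane(T,150+153/2.44,140+133/2.44,.08))
print("mouth centre",cross(ray(T,288.5,170.0),ray(S,150+266/2.44,165+(292-244)/2.44)))
E
```

```text
plate [ 0.5952 -0.0295  0.013 ] dir 7.908096670637174 len 0.21678886011466517
pred tube [ 0.63980893 -0.02332465] valve [ 0.54075992 -0.0370831 ]
mouth top-hull z.144 (0.6278691291809082, -0.020064909011125565) 0.04865255579352379 276.0 300.0 157.0 187.0
side blue box [247. 177.] [271. 223.]
side mouth top pts [ 0.61120005 -0.05870609] [ 0.67571552 -0.0060894 ]
side blk 128 [281.7 223.7] ends [287.1 218. ] [275.4 230.5]Traceback (most recent call last):
  File "<stdin>", line 31, in <module>
NameError: name 'mt' is not defined. Did you mean: 'm'?
```

```bash
python3 - <<'E'
from h import *
T=cam("top");S=cam("side")
def best(C,box,thr):
    x0,y0,x1,y1=box; m=np.zeros(C[0].shape[:2],np.uint8); m[y0:y1,x0:x1]=C[0][y0:y1,x0:x1].max(2)<thr
    n,l,st,ce=cv2.connectedComponentsWithStats(m); i=1+np.argmax(st[1:,4]); v,u=np.nonzero(l==i); return np.c_[u,v].astype(float)
R=[]
for C,box,thr in((T,(258,198,283,220),72),(S,(265,210,300,240),55)):
    p=best(C,box,thr); mu=p.mean(0); w,V=np.linalg.eigh(np.cov(p.T)); d=V[:,1]*np.sign(V[1,1]) ; s=(p-mu)@d
    print(len(p),mu,(mu+d*s.min()),(mu+d*s.max())); R.append((mu,mu+d*s.min(),mu+d*s.max()))
print("sleeve mid",cross(ray(T,*R[0][0]),ray(S,*R[1][0])),"tip",cross(ray(T,*R[0][2]),ray(S,*R[1][2])))
for k in R[0]: print(plane(T,*k,.096).round(4))
print("handle top",cross(ray(T,206.8,187.3),ray(S,218.9,231.8)))
print("head",plane(T,150+157/2.44,140+133/2.44,.056))
print("foot disc", plane(T,150+161.5/2.44,140+136.5/2.44,.003), "cup rim", plane(T,150+155/2.44,140+133/2.44,.08))
print("mouth centre",cross(ray(T,288.5,169.3),ray(S,150+266/2.44,165+(292-244)/2.44)))
E
```

```text
10 [270.5 205. ] [274.96293115 203.85545695] [266.03706885 206.14454305]
128 [281.7109375 223.7265625] [287.0943618  217.95275677] [275.42721975 230.46594686]
sleeve mid (array([0.52623637, 0.03501816, 0.08914562]), np.float64(0.012619428470147246)) tip (array([0.52989208, 0.05262695, 0.07329131]), np.float64(0.0011006272304499637))
[0.531  0.0378 0.096 ]
[0.5344 0.0234 0.096 ]
[0.5277 0.0522 0.096 ]
handle top (array([0.57836596, 0.22582909, 0.19358858]), np.float64(0.00245288937990365))
head [0.5755585  0.22404313 0.056     ]
foot disc [0.57833139 0.2259244  0.003     ] cup rim [0.5720363 0.2230005 0.08     ]
mouth centre (array([ 0.63607087, -0.02170687,  0.14528121]), np.float64(0.00030103930059660134))
```

```bash
cat >> h.py <<'E'
from scipy.spatial.transform import Rotation as Ro
def pose():
    s=bot.get_obs(); w,x,y,z=s["tool_rot"]; R=Ro.from_quat([x,y,z,w]).as_matrix(); return np.array(s["eef_pos"]),R,np.degrees(np.arctan2(R[1,0],R[0,0]))
def plan(wps,jaw,start=None):
    """wps: (x,y,z,yaw_deg,nrows); prints rows, tool straight down"""
    p,R,yaw=pose()
    if start: p,yaw=np.array(start[:3]),start[3]
    tilt=np.degrees(np.arccos(min(1,-R[2,2]))); print("at",p.round(4),round(yaw,2),"tilt",round(tilt,2))
    p=p.copy(); out=[]
    for x,y,z,yw,n in wps:
        p0,y0=p.copy(),yaw
        for i in range(1,n+1):
            g=p0+(np.array([x,y,z])-p0)*i/n; a=np.radians(yaw); d=g-p
            X=np.array([np.cos(a),np.sin(a)]);Y=np.array([np.sin(a),-np.cos(a)])
            v=np.round(np.array([d[:2]@X,d[:2]@Y,-d[2]])*1000,1); wz=round(-np.radians(y0+(yw-y0)*i/n-yaw),3)
            out.append([jaw,*v.tolist(),0,0,wz]); p=p+np.array([*(X*v[0]+Y*v[1]),-v[2]])/1000; yaw-=np.degrees(wz)
    for k in range(0,len(out),12): print(str(sum(out[k:k+12],[])).replace(".0,",",").replace(" ",""))
E
python3 - <<'E'
from h import *
plan([(.521,.035,.25,105.2,16)],-.2)
E
```

```text
at [ 0.2064 -0.6426  0.2531] 17.81 tilt 0.02
[-0.2,31.7,-34.3,0.2,0,0,np.float64(-0.095),-0.2,34.8,-31.2,0.2,0,0,np.float64(-0.096),-0.2,37.6,-27.6,0.2,0,0,np.float64(-0.095),-0.2,40,-24,0.2,0,0,np.float64(-0.095),-0.2,42.2,-20.1,0.2,0,0,np.float64(-0.096),-0.2,43.9,-15.9,0.2,0,0,np.float64(-0.095),-0.2,45.2,-11.7,0.1,0,0,np.float64(-0.095),-0.2,46.1,-7.4,0.2,0,0,np.float64(-0.096),-0.2,46.6,-2.9,0.2,0,0,np.float64(-0.095),-0.2,46.6,1.5,0.2,0,0,np.float64(-0.095),-0.2,46.3,6,0.2,0,0,np.float64(-0.096),-0.2,45.6,10.3,0.2,0,0,np.float64(-0.095)]
[-0.2,44.3,14.7,0.2,0,0,np.float64(-0.095),-0.2,42.8,18.7,0.2,0,0,np.float64(-0.096),-0.2,40.7,22.8,0.2,0,0,np.float64(-0.095),-0.2,38.4,26.6,0.2,0,0,np.float64(-0.095)]
```

Request:
drive_tool(series=[-0.2,32,-34,0,0,0,-0.095,-0.2,35,-31,0,0,0,-0.096,-0.2,38,-28,0,0,0,-0.095,-0.2,40,-24,0,0,0,-0.095,-0.2,42,-20,0,0,0,-0.096,-0.2,44,-16,0,0,0,-0.095,-0.2,45,-12,0,0,0,-0.095,-0.2,46,-7,0,0,0,-0.096,-0.2,47,-3,0,0,0,-0.095,-0.2,47,2,0,0,0,-0.095,-0.2,46,6,0,0,0,-0.096,-0.2,46,10,0,0,0,-0.095])

```text
t: 1.85
eef_pos: [0.4439, -0.1326, 0.2536]
tool_rot: [0.0, 0.746, 0.666, 0.0]
contact_force: [1.0, 0.3, -0.3]
gripper_width: 0.399
```

Request:
drive_tool(series=[-0.2,44,15,0,0,0,-0.095,-0.2,43,19,0,0,0,-0.096,-0.2,41,23,0,0,0,-0.095,-0.2,38,27,0,0,0,-0.095,-0.2,0,0,0,0,0,0,-0.2,0,0,0,0,0,0])

```text
t: 2.6
eef_pos: [0.5231, 0.0348, 0.2531]
tool_rot: [-0.0, 0.608, 0.794, -0.0]
contact_force: [-0.3, -0.4, -0.1]
gripper_width: 0.397
```

```bash
sed -i 's/wz=round(\(.*\),3)$/wz=float(round(\1,3))/' h.py; python3 - <<'E'
from h import *
print(pose()[0],pose()[2],bot.get_obs()["q"].round(2),bot.get_obs()["contact_force"],bot.get_obs()["gripper_width"],bot.get_obs()["t"])
c=cam("wrist"); cv2.imwrite("pics/w1.png",c[0]); np.savez("w1.npz",K=c[1],R=c[2],t=c[3])
for n,P in dict(hinge=(.541,-.037,.089),tip=(.514,.064,.089),tube=(.637,-.022,.144)).items(): print(n,proj(c,P))
E
```

```text
[0.52311043 0.03478314 0.25308894] 105.14129664100167 [ 0.34  0.29 -0.63  1.88  0.2   1.03 -0.11] [-0.30292591 -0.42654211 -0.05437162] 0.3971808761095653 2.6
hinge [275.3555236  271.32813557]
tip [275.3742179 154.8352103]
tube [403.21117278 317.36655356]
```

View pics/w1.png

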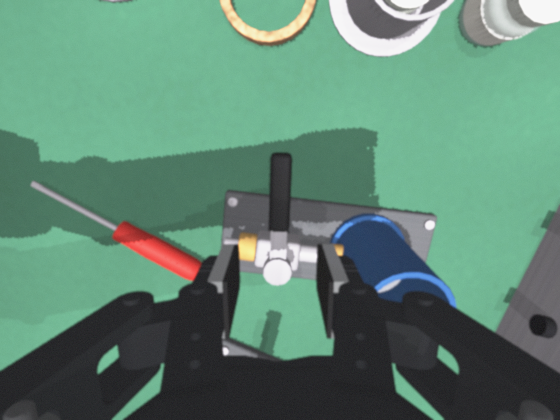

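The wrist view shows the lever's sleeve from about (279,225) to (281,154) and the hub knob at (277,271). That agrees with the predictions (275,271) and (275,155) to about 4 mm, so the lever stands at about 103°. Next I straddle it and sweep.

```bash
python3 - <<'E'
from h import *
w=np.load("w1.npz"); c=(None,w["K"],w["R"],w["t"]); S=cam("side")
print("tip z",cross(ray(c,281,156),ray(S,275.4,230)))
H=np.array([.542,-.037]); r=.073
f=lambda t,z=.09,n=1:(*(H+r*np.array([np.cos(np.radians(t)),np.sin(np.radians(t))])),z,t,n)
plan([f(103.3,.25,1),f(103.3,.09,6)],-.2)
plan([f(t) for t in np.arange(109.3,182,6)]+[f(t) for t in range(183,199,2)],-.2,start=f(103.3)[:4])
E
```

```text
tip z (array([0.51919967, 0.06522409, 0.09234508]), np.float64(0.0016670994149232527))
at [0.523  0.0339 0.2532] 105.04 tilt 0.06
[-0.2,-0.4,2.2,3.2,0,0,0.03,-0.2,-0,-0,26.7,0,0,0,-0.2,-0,-0,26.6,0,0,0,-0.2,-0,-0,26.7,0,0,0,-0.2,-0,-0,26.6,0,0,0,-0.2,-0,-0,26.7,0,0,0,-0.2,-0,-0,26.7,0,0,0.0]
at [0.5252 0.034  0.09  ] 103.3 tilt 0.06
[-0.2,-0.4,-7.6,-0,0,0,-0.105,-0.2,-0.4,-7.7,-0,0,0,-0.104,-0.2,-0.4,-7.6,-0,0,0,-0.105,-0.2,-0.4,-7.6,-0,0,0,-0.105,-0.2,-0.4,-7.7,-0,0,0,-0.105,-0.2,-0.4,-7.6,-0,0,0,-0.104,-0.2,-0.4,-7.6,-0,0,0,-0.105,-0.2,-0.4,-7.6,-0,0,0,-0.105,-0.2,-0.4,-7.7,-0,0,0,-0.104,-0.2,-0.4,-7.6,-0,0,0,-0.105,-0.2,-0.4,-7.6,-0,0,0,-0.105,-0.2,-0.4,-7.7,-0,0,0,-0.105]
[-0.2,-0.4,-7.6,-0,0,0,-0.104,-0.2,-0,-2.2,-0,0,0,-0.03,-0.2,-0.1,-2.5,-0,0,0,-0.035,-0.2,-0,-2.6,-0,0,0,-0.035,-0.2,-0.1,-2.5,-0,0,0,-0.035,-0.2,-0,-2.6,-0,0,0,-0.035,-0.2,-0.1,-2.5,-0,0,0,-0.035,-0.2,-0,-2.6,-0,0,0,-0.034,-0.2,-0,-2.5,-0,0,0,-0.035]
```

Request:
drive_tool(series=[-0.2,-0.4,2.2,3,0,0,0.03,-0.2,0,0,27,0,0,0,-0.2,0,0,27,0,0,0,-0.2,0,0,27,0,0,0,-0.2,0,0,27,0,0,0,-0.2,0,0,27,0,0,0,-0.2,0,0,25,0,0,0,-0.2,0,0,0,0,0,0])

```text
t: 3.7
eef_pos: [0.5242, 0.0347, 0.0888]
tool_rot: [-0.001, 0.62, 0.785, -0.001]
contact_force: [0.4, 0.3, 0.1]
gripper_width: 0.402
```

Request:
drive_tool(series=[-0.2,-0.4,-7.6,0,0,0,-0.105,-0.2,-0.4,-7.6,0,0,0,-0.105,-0.2,-0.4,-7.6,0,0,0,-0.105])

```text
t: 4.08
eef_pos: [0.5067, 0.0275, 0.0919]
tool_rot: [0.002, 0.487, 0.873, 0.002]
contact_force: [3.9, 2.2, -4.0]
gripper_width: 0.398
```

Request:
drive_tool(series=[-0.2,-0.4,-7.6,0,0,0,-0.105,-0.2,-0.4,-7.6,0,0,0,-0.105,-0.2,-0.4,-7.6,0,0,0,-0.105,-0.2,-0.4,-7.6,0,0,0,-0.105,-0.2,-0.4,-7.6,0,0,0,-0.105,-0.2,-0.4,-7.6,0,0,0,-0.105,-0.2,-0.4,-7.6,0,0,0,-0.105,-0.2,-0.4,-7.6,0,0,0,-0.105,-0.2,0,0,0,0,0,0])

```text
t: 5.2
eef_pos: [0.4715, -0.0218, 0.0913]
tool_rot: [0.001, 0.091, 0.996, 0.0]
contact_force: [-0.4, 2.4, -0.0]
gripper_width: 0.398
```

Request:
drive_tool(series=[-0.2,-0.4,-7.6,0,0,0,-0.105,-0.2,0,-5,0,0,0,-0.07,-0.2,0,-2.5,0,0,0,-0.035,-0.2,0,-2.5,0,0,0,-0.035,-0.2,0,0,0,0,0,0])

```text
t: 5.82
eef_pos: [0.4703, -0.0391, 0.0909]
tool_rot: [0.001, -0.031, 1.0, 0.0]
contact_force: [-1.4, 4.2, 2.6]
gripper_width: 0.4
```

Request:
drive_tool(series=[-0.2,0,-2.5,0,0,0,-0.035,-0.2,0,-2.5,0,0,0,-0.035,-0.2,0,-2.5,0,0,0,-0.02,-0.2,0,0,0,0,0,0])

```text
t: 6.32
eef_pos: [0.4708, -0.0474, 0.0903]
tool_rot: [0.0, -0.077, 0.997, -0.0]
contact_force: [-0.8, 3.2, 2.4]
gripper_width: 0.399
```

Request:
drive_tool(series=[-0.2,0,-2,0,0,0,0,-0.2,0,0,0,0,0,0])

```text
t: 6.58
eef_pos: [0.4708, -0.0492, 0.0902]
tool_rot: [-0.0, -0.077, 0.997, -0.0]
contact_force: [-1.3, 3.5, 2.8]
gripper_width: 0.401
```

Request:
drive_tool(series=[-0.2,0,-2,0,0,0,0,-0.2,0,0,0,0,0,0])

```text
t: 6.82
eef_pos: [0.4708, -0.0511, 0.0902]
tool_rot: [-0.0, -0.077, 0.997, -0.0]
contact_force: [-2.0, 3.9, 2.8]
gripper_width: 0.401
```

Request:
drive_tool(series=[-0.2,0,-2,0,0,0,0,-0.2,0,0,0,0,0,0])

```text
t: 7.08
eef_pos: [0.471, -0.0531, 0.0901]
tool_rot: [-0.001, -0.077, 0.997, -0.0]
contact_force: [-2.2, 3.6, 2.3]
gripper_width: 0.399
```

Request:
drive_tool(series=[-0.2,0,-1.5,0,0,0,0,-0.2,0,0,0,0,0,0])

```text
t: 7.32
eef_pos: [0.4711, -0.0545, 0.09]
tool_rot: [-0.001, -0.077, 0.997, -0.0]
contact_force: [-3.0, 3.0, 2.2]
gripper_width: 0.401
```

Request:
drive_tool(series=[-0.2,0,-1.5,0,0,0,0,-0.2,0,0,0,0,0,0])

```text
t: 7.58
eef_pos: [0.4711, -0.0546, 0.09]
tool_rot: [-0.001, -0.078, 0.997, 0.001]
contact_force: [-4.6, 8.4, 1.6]
gripper_width: 0.404
```

Request:
drive_tool(series=[-0.2,0,-1,0,0,0,0,-0.2,0,0,0,0,0,0])

```text
t: 7.82
eef_pos: [0.4711, -0.0547, 0.09]
tool_rot: [-0.001, -0.078, 0.997, 0.001]
contact_force: [-4.8, 8.7, 2.2]
gripper_width: 0.404
```

Request:
drive_tool(series=[-0.2,0,5,0,0,0,0,-0.2,0,6,0,0,0,0,-0.2,0,0,-25,0,0,0,-0.2,0,0,-45,0,0,0,-0.2,0,0,-45,0,0,0,-0.2,0,0,-45,0,0,0,-0.2,0,0,-45,0,0,0,-0.2,0,0,-40,0,0,0,-0.2,0,0,0,0,0,0])

```text
t: 8.95
eef_pos: [0.4722, -0.0462, 0.3383]
tool_rot: [0.003, -0.076, 0.997, -0.002]
contact_force: [-0.6, -0.7, -0.8]
gripper_width: 0.396
```

```bash
python3 - <<'E'
from h import *
print(pose()[0],pose()[2],bot.get_obs()["q"].round(2))
T=cam("wrist"); cv2.imwrite("pics/w2.png",T[0]); print([proj(T,q) for q in((.542,-.037,.089),(.542-.104,-.037-.0144,.089),(.637,-.022,.144))]); np.savez("w2.npz",K=T[1],R=T[2],t=T[3])
plan([(.578,.226,.33,112,10)],1)
E
```

```text
[ 0.47222783 -0.0462105   0.33826592] -171.24235110077504 [ 1.01  0.21 -1.17  1.86  0.21  1.2   1.5 ]
[array([276.39782628, 231.65116183]), array([277.71351572, 137.67182734]), array([276.57776136, 335.72390009])]
at [ 0.4711 -0.0465  0.3364] -171.24 tilt 0.2
[1,-14.7,25.3,0.6,0,0,-0.494,1,-25,15.3,0.7,0,0,-0.495,1,-29.2,1.6,0.6,0,0,-0.494,1,-26.5,-12.4,0.7,0,0,-0.494,1,-17.4,-23.5,0.6,0,0,-0.495,1,-4.2,-29,0.6,0,0,-0.494,1,10.1,-27.5,0.7,0,0,-0.494,1,21.9,-19.4,0.6,0,0,-0.495,1,28.5,-6.7,0.7,0,0,-0.494,1,28.3,7.6,0.6,0,0,-0.495]
```

View pics/w2.png

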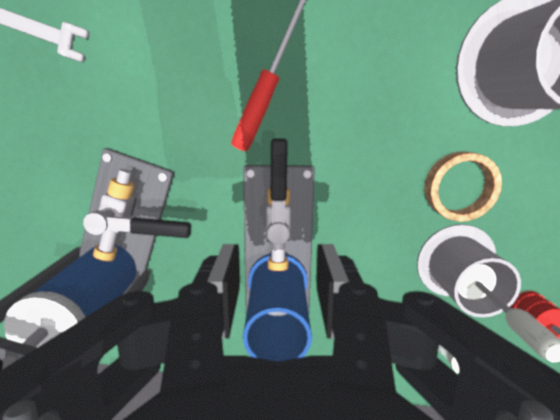

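The lever now points along the outlet, with its tip at (279,142), so the cock is open at its stop. The mouth lies at (277,336) against a predicted (276.6,335.7). Next is the brush.

```bash
python3 - <<'E'
from h import *
w=np.load("w2.npz"); c=(None,w["K"],w["R"],w["t"]); S=cam("side"); T=cam("top")
a=ray(c,549,346); print(cross(a,ray(S,218.9,231.8)),cross(a,ray(T,206.8,187.3)))
p,R,y=pose(); plan([(.577,.226,.30,100,12)],1,start=(*p,y+360))
E
```

```text
(array([0.58082026, 0.22286039, 0.1871868 ]), np.float64(0.005335654095251137)) (array([0.58000261, 0.22669147, 0.18222933]), np.float64(0.0017804899746730006))
at [ 0.4699 -0.0465  0.3345] 188.79 tilt 0.08
[1,-12.3,21.1,2.9,0,0,0.129,1,-9.5,22.5,2.9,0,0,0.129,1,-6.5,23.5,2.8,0,0,0.129,1,-3.4,24.1,2.9,0,0,0.13,1,-0.3,24.4,2.9,0,0,0.129,1,2.9,24.2,2.9,0,0,0.129,1,6,23.7,2.8,0,0,0.129,1,8.9,22.7,2.9,0,0,0.129,1,11.8,21.3,2.9,0,0,0.129,1,14.5,19.7,2.9,0,0,0.129,1,16.9,17.6,2.8,0,0,0.13,1,19,15.3,2.9,0,0,0.129]
```

Request:
drive_tool(series=[1,-12,21,3,0,0,0.129,1,-9.5,22.5,3,0,0,0.129,1,-6.5,23.5,3,0,0,0.129,1,-3.5,24,3,0,0,0.13,1,0,24.5,3,0,0,0.129,1,3,24,3,0,0,0.129,1,6,23.5,3,0,0,0.129,1,9,22.5,3,0,0,0.129,1,12,21.5,3,0,0,0.129,1,14.5,19.5,3,0,0,0.129,1,17,17.5,3,0,0,0.13,1,19,15.5,3,0,0,0.129])

```text
t: 10.6
eef_pos: [0.5759, 0.2269, 0.2971]
tool_rot: [-0.001, 0.644, 0.765, -0.002]
contact_force: [0.8, -1.1, -0.5]
gripper_width: 1.0
```

Request:
drive_tool(series=[1,0,0,0,0,0,0,1,0,0,0,0,0,0])

```text
t: 10.85
eef_pos: [0.5758, 0.2256, 0.2981]
tool_rot: [-0.0, 0.642, 0.767, -0.001]
contact_force: [0.7, -0.4, 0.2]
gripper_width: 1.0
```

```bash
python3 - <<'E'
from h import *
print(pose()[0],pose()[2],bot.get_obs()["gripper_width"])
c=cam("wrist"); np.savez("w3.npz",K=c[1],R=c[2],t=c[3]); cv2.imwrite("pics/w3.png",c[0])
print(proj(c,(.578,.226,.191)),proj(c,(.578,.226,.006)),proj(c,(.578,.226,.08)))
E
```

```text
[0.57582162 0.22563505 0.29813742] 100.13500291340999 0.9998136434945062
[280.18256874 210.57699411] [279.31596117 166.23986322] [279.55443726 178.44070944]
```

View pics/w3.png

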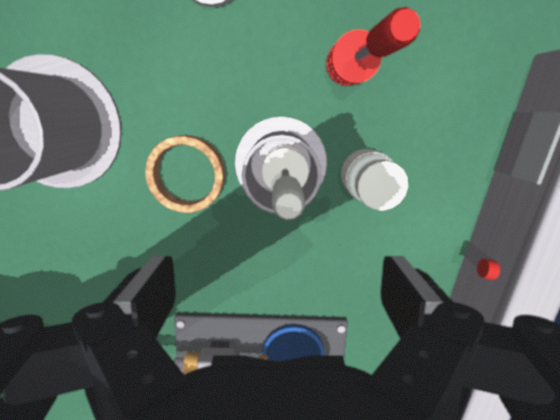

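```bash
python3 - <<'E'
from h import *
w=np.load("w3.npz"); c=(None,w["K"],w["R"],w["t"]); T=cam("top")
print("top",plane(c,288,205,.191),"rod foot",plane(c,287,172,.056),"head ctr",plane(c,286.5,164,.056))
print("cup rim",plane(c,284,172,.08), "foot",plane(c,281,160,.003))
print("cross",cross(ray(c,288,205),ray(T,206.8,187.3)))
# handle edges in wrist
g=cv2.cvtColor(cv2.imread("pics/w3.png"),cv2.COLOR_BGR2GRAY)
for v in(196,204,212,178,170):print(v,g[v,264:308:2])
print(g[120:220:3,281])
E
```

```text
top [0.58253194 0.23082558 0.191     ] rod foot [0.58547419 0.22946744 0.056     ] head ctr [0.58340779 0.23774801 0.056     ]
cup rim [0.58118117 0.23313898 0.08      ] foot [0.57875813 0.23330969 0.003     ]
cross (array([0.5817959 , 0.22759412, 0.17762396]), np.float64(0.0036381732144066176))
196 [ 77  80  79  80 101 113 122 133 160 190 200 206 204 204 203 199 178 145
 129 119  93  82]
204 [ 81  79  78  81 103 125 177 199 201 203 204 203 203 203 203 206 203 205
 194 140 121 114]
212 [ 76  74  87 100 112 108 123 166 177 178 180 178 179 179 178 180 180 177
 139  94  74  73]
178 [200 204 204 205 201 188 174 155 119 110 111 112 113 113 114 129 170 203
 206 208 207 186]
170 [204 203 204 206 204 206 206 204 200 140  95  97 161 205 208 205 205 206
 206 206 206 208]
[242 244 242 236  88 201 229 231 209 176 245 245 244 206 206 206 203 160
 142 118 110 112 113 119 127 150 203 203 202 181 178 178 145  75]
```

The white brush stands upright in the small cup. Its handle top is at (288,205), and the cast rays put it at about (0.582,0.229), 4–5 mm from the first estimate. I'm using the nearer view.

```bash
python3 - <<'E'
from h import *
plan([(.5825,.229,.29,100.1,1),(.5825,.229,.161,100.1,5)],1)
E
```

```text
at [0.5762 0.2252 0.2988] 100.03 tilt 0.07
[1,2.7,6.9,8.8,0,0,-0.001,1,-0,-0,25.8,0,0,-0,1,-0,-0,25.8,0,0,-0,1,-0,-0,25.8,0,0,-0,1,-0,-0,25.8,0,0,-0,1,-0,-0,25.8,0,0,-0.0]
```

Request:
drive_tool(series=[1,3,7,9,0,0,0,1,0,0,26,0,0,0,1,0,0,26,0,0,0,1,0,0,26,0,0,0,1,0,0,26,0,0,0,1,0,0,25,0,0,0,1,0,0,0,0,0,0])

```text
t: 11.82
eef_pos: [0.5816, 0.2295, 0.159]
tool_rot: [-0.001, 0.643, 0.766, -0.002]
contact_force: [0.2, 0.5, 0.4]
gripper_width: 1.002
```

Request:
drive_tool(series=[-1,0,0,0,0,0,0,-1,0,0,0,0,0,0,-1,0,0,0,0,0,0,-1,0,0,0,0,0,0,-1,0,0,0,0,0,0,-1,0,0,0,0,0,0], force=50)

```text
t: 12.58
eef_pos: [0.5828, 0.2307, 0.1615]
tool_rot: [0.0, 0.643, 0.766, 0.0]
contact_force: [-0.5, 0.6, 1.4]
gripper_width: 0.271
```

```bash
python3 - <<'E'
from h import *
print(pose()[0],pose()[2],{k:np.round(bot.get_obs()[k],2) for k in("contact_force","torque","gripper_width")})
T=cam("top");S=cam("side")
a=cv2.resize(T[0][130:230,160:310],(600,400),interpolation=cv2.INTER_CUBIC); b=cv2.resize(S[0][170:310,160:300],(400,400),interpolation=cv2.INTER_CUBIC)
cv2.imwrite("pics/g.png",cv2.resize(np.hstack([a,b]),None,fx=.8,fy=.8))
E
```

```text
[0.58280017 0.23072582 0.16145772] 100.02293209220281 {'contact_force': array([-0.48,  0.61,  1.4 ]), 'torque': array([ 0.08, -0.12,  0.04]), 'gripper_width': np.float64(0.27)}
```

View pics/g.png

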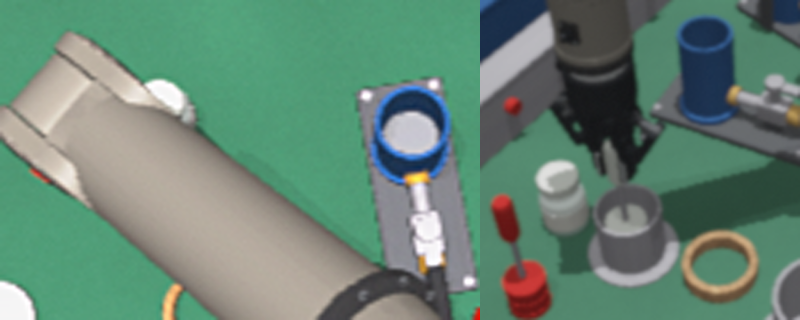

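```bash
python3 - <<'E'
from h import *
for f,box in(("w2",(243,250,312,362)),("w3",(255,320,330,362))):
    w=np.load(f+".npz"); c=(None,w["K"],w["R"],w["t"]); im=cv2.imread(f"pics/{f}.png"); h=cv2.cvtColor(im,cv2.COLOR_BGR2HSV).astype(int)
    m=(h[...,0]>98)&(h[...,0]<125)&(h[...,1]>150)&(h[...,2]>110)   # lit rim ring
    x0,y0,x1,y1=box; v,u=np.nonzero(m[y0:y1,x0:x1]); u+=x0;v+=y0
    W=np.array([plane(c,a,b,.144)[:2] for a,b in zip(u,v)])
    # robust circle fit r in 32..37 mm
    from scipy.optimize import least_squares
    r=least_squares(lambda p:np.hypot(W[:,0]-p[0],W[:,1]-p[1])-.0345,[.637,-.022],loss="soft_l1",f_scale=.003)
    print(f,len(u),r.x,np.median(np.abs(r.fun)))
plan([(.583,.2305,.335,100,5)],-1)
plan([(.637,-.022,.335,100,9)],-1,start=(.583,.2305,.335,100))
E
```

```text
w2 745 [ 0.63215482 -0.0222419 ] 0.005625359503305463
w3 265 [0.59399199 0.12836725] 0.004131807474910827
at [0.5828 0.2307 0.1614] 100.03 tilt 0.02
[-1,-0.1,0,-34.7,0,0,0,-1,-0,0.1,-34.7,0,0,0,-1,-0.1,0,-34.8,0,0,0,-1,-0,0,-34.7,0,0,0,-1,-0.1,0.1,-34.7,0,0,0.0]
at [0.583  0.2305 0.335 ] 100 tilt 0.02
[-1,-28.7,1,-0,0,0,-0,-1,-28.6,1.1,-0,0,0,-0,-1,-28.7,1,-0,0,0,-0,-1,-28.7,1,-0,0,0,-0,-1,-28.7,1.1,-0,0,0,-0,-1,-28.6,1,-0,0,0,-0,-1,-28.7,1.1,-0,0,0,-0,-1,-28.7,1,-0,0,0,-0,-1,-28.6,1,-0,0,0,-0.0]
```

Request:
drive_tool(series=[-1,0,0,-20,0,0,0,-1,0,0,-38,0,0,0,-1,0,0,-38,0,0,0,-1,0,0,-38,0,0,0,-1,0,0,-40,0,0,0,-1,0,0,0,0,0,0])

```text
t: 13.42
eef_pos: [0.5835, 0.2321, 0.3402]
tool_rot: [0.001, 0.642, 0.766, 0.003]
contact_force: [0.1, 0.1, -1.2]
gripper_width: 0.272
```

Request:
drive_tool(series=[-1,-20,1,0,0,0,0,-1,-30,1,0,0,0,0,-1,-30,1,0,0,0,0,-1,-30,1,0,0,0,0,-1,-30,1,0,0,0,0,-1,-30,1,0,0,0,0,-1,-30,1,0,0,0,0,-1,-30,1,0,0,0,0,-1,-28,1,0,0,0,0,-1,0,0,0,0,0,0,-1,0,0,0,0,0,0])

```text
t: 14.8
eef_pos: [0.6356, -0.0222, 0.3342]
tool_rot: [-0.001, 0.643, 0.766, -0.001]
contact_force: [-0.1, 1.4, -1.0]
gripper_width: 0.264
```

```bash
python3 - <<'E'
from h import *
p,R,y=pose(); print(p,y,bot.get_obs()["contact_force"])
c=cam("wrist"); S=cam("side"); cv2.imwrite("pics/w4.png",c[0]); np.savez("w4.npz",K=c[1],R=c[2],t=c[3],Ks=S[1],Rs=S[2],ts=S[3])
for P in((*p[:2],p[2]-.1555),(*p[:2],p[2]-.1055),(.637,-.022,.144)): print(proj(c,P),proj(S,P))
cv2.imwrite("pics/s4.png",S[0]); b=cv2.resize(S[0][130:250,210:310],(500,600),interpolation=cv2.INTER_CUBIC); a=cv2.resize(c[0][180:420,160:400],(500,500),interpolation=cv2.INTER_CUBIC)
a=np.vstack([a,np.zeros((100,500,3),np.uint8)]); cv2.imwrite("pics/c4.png",cv2.resize(np.hstack([a,b]),None,fx=.8,fy=.8))
E
```

```text
[ 0.63561351 -0.0221916   0.33423503] 100.00965709539018 [-0.10716532  1.39853308 -0.97615608]
[277.13209983 193.91225132] [258.69575395 175.92843295]
[276.91538296 211.52910533] [257.77350957 162.30776312]
[278.77248151 184.89240392] [258.89272352 184.84547544]
```

View pics/c4.png

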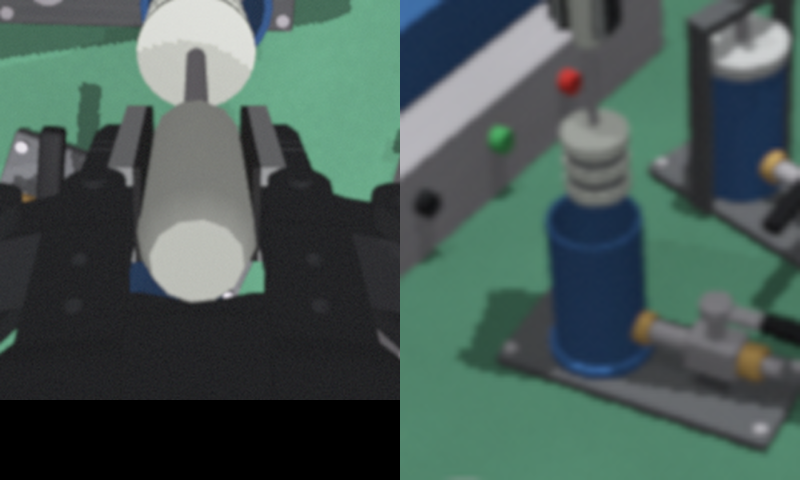

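```bash
python3 - <<'E'
from h import *
w=np.load("w4.npz"); c=(None,w["K"],w["R"],w["t"])
im=cv2.imread("pics/w4.png"); h=cv2.cvtColor(im,cv2.COLOR_BGR2HSV).astype(int)
m=(h[...,0]>98)&(h[...,0]<125)&(h[...,1]>120)
for v in range(110,226,8):
    u=np.nonzero(m[v,215:350])[0]+215
    if len(u): print(v,u.min(),u.max(),len(u))
for a in np.radians(np.arange(0,360,45)): print(proj(c,(.637+.037*np.cos(a),-.022+.037*np.sin(a),.144)).round(1),end=" ")
cv2.imwrite("pics/c5.png",cv2.resize(im[100:260,180:380],None,fx=4,fy=3.75,interpolation=cv2.INTER_CUBIC))
E
```

```text
134 267 297 31
142 258 307 50
150 253 311 35
158 254 314 12
166 250 318 13
174 246 321 21
182 245 322 20
190 310 321 12
198 313 319 7
[318.4 191.7] [312.5 161.8] [286.  144.7] [255.  151.7] [238.7 178. ] [246.2 207.2] [272.  222.7] [301.4 216.5]
```

View pics/c5.png

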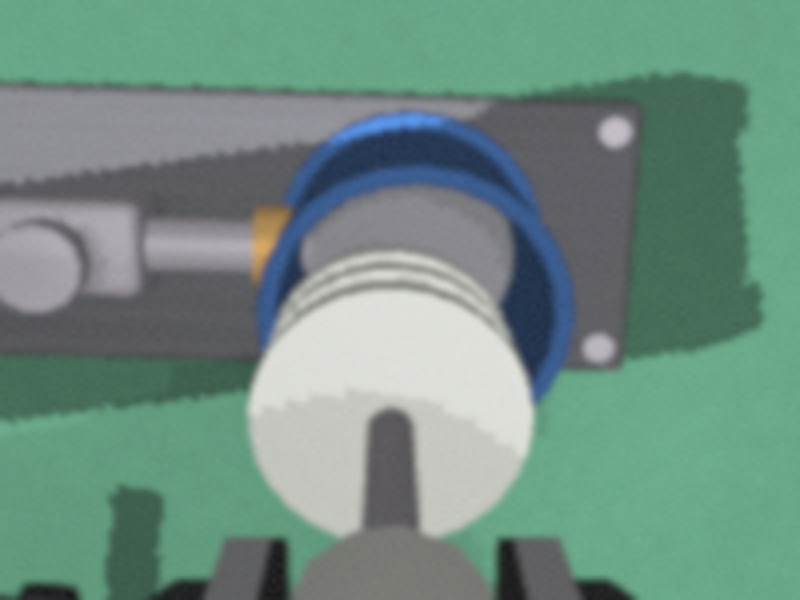

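The rim in the wrist view spans columns 244–323, centre 284, against a predicted 279. The bore is therefore about 5 mm further to +x, which agrees with the plate-screw estimate (0.640,-0.023). I'll correct for that and enter while watching the force.

```bash
python3 - <<'E'
from h import *
plan([(.640,-.023,.33,100,1),(.640,-.023,.275,100,3)],-1)
E
```

```text
at [ 0.6359 -0.0209  0.3349] 100.11 tilt 0.06
[-1,-2.8,3.7,4.9,0,0,0.002,-1,0,0,18.3,0,0,-0,-1,0,0,18.4,0,0,-0,-1,0,0,18.3,0,0,-0.0]
```

Request:
drive_tool(series=[-1,-2,4,5,0,0,0,-1,0,0,12,0,0,0,-1,0,0,12,0,0,0,-1,0,0,10,0,0,0,-1,0,0,10,0,0,0,-1,0,0,0,0,0,0])

```text
t: 15.65
eef_pos: [0.6402, -0.0233, 0.2852]
tool_rot: [-0.001, 0.643, 0.766, -0.001]
contact_force: [-0.0, -0.9, -0.4]
gripper_width: 0.267
```

Request:
drive_tool(series=[-1,0,0,8,0,0,0,-1,0,0,8,0,0,0,-1,0,0,8,0,0,0,-1,0,0,0,0,0,0])

```text
t: 16.15
eef_pos: [0.6402, -0.0232, 0.2614]
tool_rot: [-0.001, 0.643, 0.766, -0.001]
contact_force: [-0.6, -0.2, -0.7]
gripper_width: 0.261
```

Request:
drive_tool(series=[-1,0,0,8,0,0,0,-1,0,0,8,0,0,0,-1,0,0,4,0,0,0,-1,0,0,0,0,0,0])

```text
t: 16.65
eef_pos: [0.6405, -0.0231, 0.2418]
tool_rot: [-0.0, 0.643, 0.766, -0.0]
contact_force: [0.1, 0.3, -0.4]
gripper_width: 0.269
```

Request:
drive_tool(series=[-1,0,0,5,0,0,0,-1,0,0,0,0,0,0])

```text
t: 16.9
eef_pos: [0.6405, -0.0231, 0.2369]
tool_rot: [-0.0, 0.643, 0.766, -0.0]
contact_force: [-0.4, 0.6, -1.9]
gripper_width: 0.269
```

Request:
drive_tool(series=[-1,0,0,5,0,0,0,-1,0,0,0,0,0,0])

```text
t: 17.15
eef_pos: [0.6404, -0.0232, 0.2318]
tool_rot: [-0.0, 0.643, 0.766, -0.0]
contact_force: [0.1, -0.4, -1.2]
gripper_width: 0.267
```

Request:
drive_tool(series=[-1,0,0,5,0,0,0,-1,0,0,0,0,0,0])

```text
t: 17.4
eef_pos: [0.6404, -0.0232, 0.2268]
tool_rot: [-0.0, 0.643, 0.766, -0.0]
contact_force: [0.3, 0.1, -1.1]
gripper_width: 0.27
```

Request:
drive_tool(series=[-1,0,0,4,0,0,0,-1,0,0,0,0,0,0])

```text
t: 17.65
eef_pos: [0.6405, -0.0231, 0.2229]
tool_rot: [-0.0, 0.643, 0.766, -0.0]
contact_force: [0.0, -0.1, -1.1]
gripper_width: 0.267
```

Request:
drive_tool(series=[-1,0,0,4,0,0,0,-1,0,0,0,0,0,0])

```text
t: 17.9
eef_pos: [0.6404, -0.0232, 0.2189]
tool_rot: [-0.0, 0.643, 0.766, -0.0]
contact_force: [-0.4, -0.1, -1.0]
gripper_width: 0.265
```

Request:
drive_tool(series=[-1,0,0,4,0,0,0,-1,0,0,0,0,0,0])

```text
t: 18.15
eef_pos: [0.6406, -0.0231, 0.215]
tool_rot: [-0.0, 0.643, 0.766, -0.0]
contact_force: [-0.6, -0.1, 0.2]
gripper_width: 0.274
```

Request:
drive_tool(series=[-1,0,0,4,0,0,0,-1,0,0,0,0,0,0])

```text
t: 18.4
eef_pos: [0.6408, -0.0231, 0.2113]
tool_rot: [0.0, 0.643, 0.766, 0.0]
contact_force: [0.0, -0.8, 2.2]
gripper_width: 0.27
```

Request:
drive_tool(series=[-1,0,0,3,0,0,0,-1,0,0,0,0,0,0])

```text
t: 18.65
eef_pos: [0.6408, -0.023, 0.2084]
tool_rot: [0.0, 0.643, 0.766, 0.0]
contact_force: [-1.1, -0.1, 2.3]
gripper_width: 0.267
```

Contact: at TCP z = 0.2084 the vertical force has risen by about 3.4 N, so the bristles give about 7 mm and the piston top is near 60 mm. Next is up to the mouth, then down again.

Request:
drive_tool(series=[-1,0,0,-15,0,0,0,-1,0,0,-15,0,0,0,-1,0,0,-15,0,0,0,-1,0,0,-15,0,0,0,-1,0,0,-15,0,0,0,-1,0,0,-15,0,0,0,-1,0,0,-3,0,0,0,-1,0,0,0,0,0,0,-1,0,0,0,0,0,0])

```text
t: 19.77
eef_pos: [0.6403, -0.0232, 0.3005]
tool_rot: [-0.0, 0.643, 0.766, -0.0]
contact_force: [0.6, -0.8, -1.4]
gripper_width: 0.268
```

Request:
drive_tool(series=[-1,0,0,12,0,0,0,-1,0,0,12,0,0,0,-1,0,0,12,0,0,0,-1,0,0,12,0,0,0,-1,0,0,12,0,0,0,-1,0,0,12,0,0,0,-1,0,0,8,0,0,0,-1,0,0,5,0,0,0,-1,0,0,0,0,0,0])

```text
t: 20.9
eef_pos: [0.6406, -0.0231, 0.2161]
tool_rot: [-0.0, 0.643, 0.766, -0.0]
contact_force: [-0.0, -0.7, -1.4]
gripper_width: 0.271
```

Request:
drive_tool(series=[-1,0,0,4,0,0,0,-1,0,0,4,0,0,0,-1,0,0,0,0,0,0,-1,0,0,0,0,0,0])

```text
t: 21.4
eef_pos: [0.6411, -0.023, 0.2088]
tool_rot: [0.0, 0.643, 0.766, 0.0]
contact_force: [1.8, -0.4, 2.3]
gripper_width: 0.265
```

Request:
drive_tool(series=[-1,0,0,-15,0,0,0,-1,0,0,-20,0,0,0,-1,0,0,-20,0,0,0,-1,0,0,-20,0,0,0,-1,0,0,-20,0,0,0,-1,0,0,-20,0,0,0,-1,0,0,-14,0,0,0,-1,0,0,0,0,0,0])

```text
t: 22.4
eef_pos: [0.6412, -0.0229, 0.3386]
tool_rot: [0.001, 0.643, 0.766, 0.001]
contact_force: [0.3, 0.3, -1.6]
gripper_width: 0.266
```

```bash
python3 - <<'E'
from h import *
plan([(.583,.231,.335,100,10)],-1)
E
```

```text
at [ 0.6412 -0.0229  0.3386] 100.02 tilt 0.11
[-1,26,-1.3,0.4,0,0,0,-1,26,-1.3,0.3,0,0,0,-1,26,-1.3,0.4,0,0,0,-1,26,-1.3,0.3,0,0,0,-1,26.1,-1.3,0.4,0,0,0,-1,26,-1.3,0.4,0,0,0,-1,26,-1.4,0.3,0,0,0,-1,26,-1.3,0.4,0,0,0,-1,26,-1.3,0.3,0,0,0,-1,26,-1.3,0.4,0,0,0.0]
```

Request:
drive_tool(series=[-1,26,-1.3,0,0,0,0,-1,26,-1.3,0,0,0,0,-1,26,-1.3,0,0,0,0,-1,26,-1.3,0,0,0,0,-1,26,-1.3,0,0,0,0,-1,26,-1.3,0,0,0,0,-1,26,-1.3,0,0,0,0,-1,26,-1.3,0,0,0,0,-1,26,-1.3,0,0,0,0,-1,26,-1.3,0,0,0,0,-1,0,0,0,0,0,0,-1,0,0,0,0,0,0])

```text
t: 23.9
eef_pos: [0.5829, 0.2295, 0.3365]
tool_rot: [0.0, 0.643, 0.766, -0.001]
contact_force: [-0.3, -0.1, -0.7]
gripper_width: 0.268
```

```bash
python3 - <<'E'
from h import *
p,R,y=pose(); print(p,y)
c=cam("wrist"); print([proj(c,(.583,.231,z)) for z in(.08,.006)],proj(c,(*p[:2],p[2]-.1055)))
cv2.imwrite("pics/c6.png",cv2.resize(c[0][100:260,180:380],None,fx=4,fy=3.75,interpolation=cv2.INTER_CUBIC)); np.savez("w6.npz",K=c[1],R=c[2],t=c[3])
E
```

```text
[0.5828515  0.22953185 0.33654176] 99.98085567668204
[array([277.56876734, 170.27266189]), array([277.61056637, 160.35936793])] [276.81618517 211.27851533]
```

View pics/c6.png

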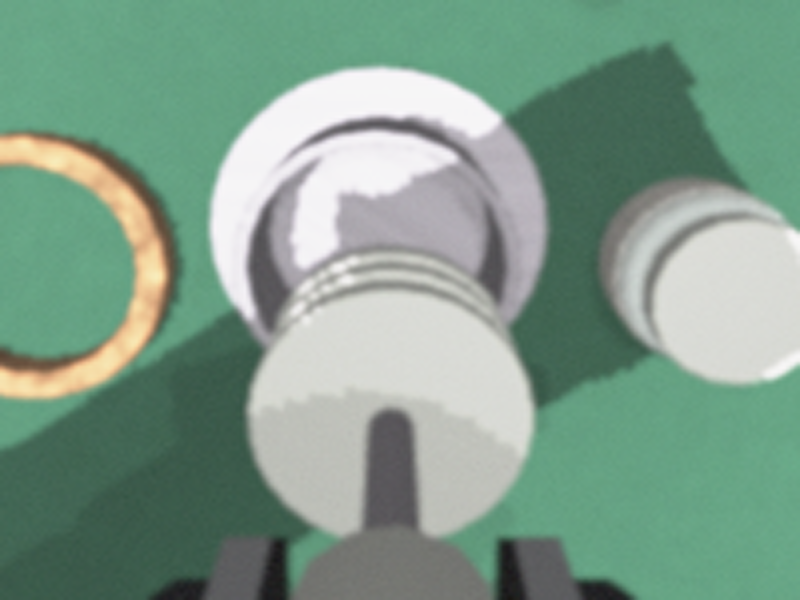

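The cup rim is centred at column 274 against the brush at 278. I'll shift 3 mm towards the cup's centre and lower.

Request:
drive_tool(series=[-1,1,-3,0,0,0,0,-1,0,0,25,0,0,0,-1,0,0,25,0,0,0,-1,0,0,25,0,0,0,-1,0,0,20,0,0,0,-1,0,0,15,0,0,0,-1,0,0,0,0,0,0])

```text
t: 24.82
eef_pos: [0.5791, 0.2307, 0.2263]
tool_rot: [-0.0, 0.643, 0.766, -0.001]
contact_force: [-0.3, -0.3, -1.1]
gripper_width: 0.266
```

Request:
drive_tool(series=[-1,0,0,15,0,0,0,-1,0,0,15,0,0,0,-1,0,0,15,0,0,0,-1,0,0,10,0,0,0,-1,0,0,4,0,0,0,-1,0,0,0,0,0,0])

```text
t: 25.58
eef_pos: [0.5795, 0.2312, 0.1682]
tool_rot: [-0.0, 0.643, 0.766, -0.0]
contact_force: [-0.1, 0.1, -0.6]
gripper_width: 0.267
```

Request:
drive_tool(series=[-1,0,0,4,0,0,0,-1,0,0,2,0,0,0,-1,0,0,0,0,0,0,-1,0,0,0,0,0,0])

```text
t: 26.08
eef_pos: [0.5797, 0.2313, 0.1626]
tool_rot: [0.0, 0.643, 0.766, 0.0]
contact_force: [0.2, 0.3, 0.3]
gripper_width: 0.264
```

Request:
drive_tool(series=[-0.35,0,0,0,0,0,0,-0.2,0,0,0,0,0,0,0,0,0,0,0,0,0,0.5,0,0,0,0,0,0,0.8,0,0,0,0,0,0,0.8,0,0,0,0,0,0])

```text
t: 26.82
eef_pos: [0.5795, 0.2311, 0.1623]
tool_rot: [0.0, 0.643, 0.766, -0.0]
contact_force: [-0.3, -0.2, 0.2]
gripper_width: 0.894
```

Request:
drive_tool(series=[0.8,0,0,-10,0,0,0,0.8,0,0,-25,0,0,0,0.8,0,0,-35,0,0,0,0.8,0,0,-35,0,0,0,0.8,0,0,-35,0,0,0,0.8,0,0,-20,0,0,0,0.8,0,0,0,0,0,0])

```text
t: 27.7
eef_pos: [0.5799, 0.2316, 0.3238]
tool_rot: [0.001, 0.643, 0.766, 0.001]
contact_force: [0.4, 0.3, 0.1]
gripper_width: 0.9
```

Request:
drive_tool(series=[0.8,-40,0,0,0,0,0,0.8,-50,0,0,0,0,0,0.8,-50,-10,0,0,0,0,0.8,-50,-20,0,0,0,0,0.8,-50,-20,0,0,0,0,0.8,-50,-20,0,0,0,0,0.8,-50,0,0,0,0,0,0.8,-50,0,0,0,0,0,0.8,0,0,0,0,0,0,0.8,0,0,0,0,0,0])

```text
t: 28.95
eef_pos: [0.5778, -0.1645, 0.3208]
tool_rot: [-0.001, 0.643, 0.766, -0.0]
contact_force: [-0.4, 0.5, -0.1]
gripper_width: 0.9
```

```bash
python3 - <<'E'
from h import *
T=cam("top");S=cam("side")
a=cv2.resize(T[0][120:240,150:390],(800,400),interpolation=cv2.INTER_CUBIC); b=cv2.resize(S[0][160:300,150:430],(400,200),interpolation=cv2.INTER_CUBIC)
b=np.hstack([b,cv2.resize(S[0][210:300,170:350],(400,200),interpolation=cv2.INTER_CUBIC)])
cv2.imwrite("pics/end.png",np.vstack([a,b])); print(bot.get_obs()["t"],pose()[0])
E
```

```text
29.05 [ 0.57817523 -0.16330787  0.32163821]
```

View pics/end.png

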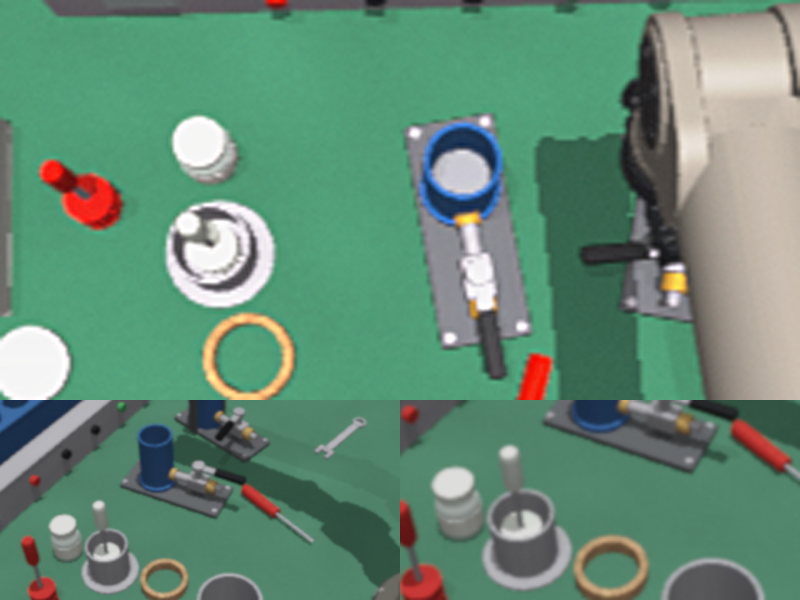

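The brush stands upright in the small cup (handle end at crop (193,225)), the lever is in line with the outlet, and the other things are where they were. I'm handing in.

```bash
python3 -c "
from station import bot
print(bot.get_obs()['contact_force'].round(1)); bot.hand_in()"
```

```text
[-0.1  0.6 -0.4]
the job is handed in; nothing more can be done
```

The job is done and handed in at about 29 s of the 72 s allowed.

- **Cock:** I turned the lever about 85° to its stop. It stopped moving and the force rose from about 4 N to 10 N. The last picture shows it in line with the outlet.
- **Brushing:** I pressed the bristles onto the piston, raised their end to the mouth (about 145 mm), then pressed again. Each press raised the force by about 3.4 N, which means the bristles gave about 7 mm. The piston top is near 60 mm, within the 36–86 mm given.
- **Brush back:** it stands upright in the small cup, bristles down. The bystanders in the last picture and the neighbouring unit's lever look unmoved. The gripper was clear of everything, with no contact force beyond the sensor noise.

**Disagreements:** the first position estimates for the brush and the bore were each about 4–5 mm off the wrist camera's close view. I corrected both before acting.

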